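Level the display riser with a wedge

TASK

The left foot of the wooden display riser is too short, so the riser leans. Lay the yellow spirit level lengthways on the bare front strip of the riser's board, then push the orange wedge, thin end first, under the short foot until the bubble stands between the two black lines of the vial, and leave both there. Do not drag the riser from its place, knock down what is on show on it or push the things around it aside.

Things in the scene. Friction and masses are not known exactly. Their poses are not given: they have to be found in the camera images.
- riser: low display riser, 1.1 kg, not fixed: pale wooden board 180 x 240 x 16 mm on three feet; two good feet under its right end, a short bare one under its left end, towards which it leans down 2.6 to 4.2 degrees. Origin: under the board's middle, level with the good feet's soles, 46 mm below the board's top. x across the board away from the robot, y along it towards the short foot, z up
- deck_middle (a point): middle of the top face of the riser's board; the top is bare where riser x is below -5 mm (the front strip, 85 mm deep), things on show stand behind it. The good feet stand at riser x = +-70, y = -75 mm, so they are 170 mm from the short foot along the board
- stub_bottom (a point): middle of the sole of the riser's short foot (32 mm across, sole edge bevelled 2.5 mm high), at riser x = 0, y = +95 mm, 25 mm in from the board's left end; the foot is 8 to 12 mm too short, different each time, and stands on the table at the start
- level: small yellow spirit level, 160 x 24 x 38 mm, 0.24 kg. Origin: middle of its underside; x along it, z up. The lowest 20 mm are a solid bar; above it are a green vial (middle 70 mm, 16 mm thick) and solid yellow end blocks
- bubble (a joint): where the level's bubble stands, rad: 0 when centred, positive when it is towards the level's +x end (then the higher end). The value is the level's slope, limited to +-0.1. The white bubble moves 0.2 mm in the vial for each 0.001 rad and is just between the two black lines at +-0.010. It settles in about half a second
- wedge: orange plastic wedge, slippery, 140 x 36 mm, 0.06 kg. Origin: middle of its underside; tip at x = +70 mm, 1 mm thick; the top rises evenly over 110 mm to 23 mm high, then a flat ribbed grip end, x = -40 to -70 mm, 23 mm high. Each 5 mm of push lifts the foot 1 mm
- wedge_tip (a point): middle of the wedge's thin tip edge, on its underside
- turquoise_box: open turquoise card box with a silver shell, 68 x 88 x 36 mm, on show on the back half of the riser; origin in the middle of its underside
- ring_box_b: dark blue velvet ring box, 50 x 50 x 42 mm, on show on the back half of the riser; origin in the middle of its underside
- note_pad: yellow block of price slips, 63 x 63 x 27 mm, bystander behind the riser, to the right; origin under its middle
- balm_tin_b: white balm pot with a blue band, 66 mm across, 30 mm high, bystander behind the riser; origin under its middle

How it is judged (in metres and radians):
On the way:
1. the spirit level lies lengthways on the riser's board, let go (contact force between level and riser above 0.5 N and angle between the x axis of level and the y axis of riser, either way round below 0.2 rad and angle between the z axis of level and the z axis of riser, either way round below 0.05 rad and z of level in the frame of riser above 0.04 m and contact force between the fingers and level below 0.1 N), for 0.2 s.
At the end, for the whole second after the job is handed in: The level rests on the riser's board, along it within 0.2 rad; its bubble is between the lines (within +-0.010 rad) and the board is level within 0.015 rad; the wedge lies flat on the table and carries the short foot, the foot's middle over the wedge's width; all at rest (contact force between level and riser above 0.5 N and angle between the x axis of level and the y axis of riser, either way round below 0.2 rad and angle between the z axis of level and the z axis of riser, either way round below 0.05 rad and z of level in the frame of riser above 0.04 m and value of joint bubble between -0.01 and 0.01 rad and angle between riser's own z axis and vertical below 0.015 rad and contact force between wedge and riser above 1 N and horizontal distance between wedge_tip and stub_bottom above 0.02 m and y of stub_bottom in the frame of wedge between -0.018 and 0.018 m and angle between wedge's own z axis and vertical below 0.06 rad and linear speed of each of riser, level, wedge below 0.01 m/s); the robot touches nothing.
It fails at once if the riser is moved more than 40 mm from its place (distance of riser from where it was at the start of the episode above 0.04 m).
It fails at once if a thing on show on the riser falls over or off the board (angle between any of turquoise_box, ring_box_b's own z axis and vertical above 0.5 rad or height (world z) of turquoise_box below 0.025 m or height (world z) of ring_box_b below 0.02 m).
It fails at once if the note pad or the balm pot is pushed aside by more than 40 mm (distance of any of note_pad, balm_tin_b from where it was at the start of the episode above 0.04 m).
It also fails if it takes over 64 s, if anything falls off the work surface, if the arm or the gripper's body presses on something with over 40 N, if the wrist force passes 120 N, or if a joint passes its speed limit or range.

ROBOT

A 6-joint arm with a two-finger parallel gripper is mounted at the origin on a cart in front of the work surface, level with it; the furniture and walls round the work are solid. World frame = base frame: x ahead of the robot, y to its left, z up, the work surface at z = 0. Lengths are in mm, angles in rad, forces in N, time in s.
With the tool pointing down it reaches from about 300 to 775 mm from the base axis. Payload 14.6 kg.
Tool frame: the origin (TCP) lies on the centre line of the jaws, within the pads' length; the fingertips stand 22 mm ahead of it and the grasp point (between the pads) lies 3 mm ahead of it; z points along the fingers, y is the line along which they close (so a half turn about z gives the same grasp; the last joint's range is limited). The gripper opens to 85 mm and grips with 20 to 120 N. Pads are 22 mm wide; open, the fingers measure 114 mm over their backs; the gripper's body (76 mm by 85 mm) begins 54 mm behind the grasp point. The pads swing forward as they close: fully open they stand 13 mm farther back than shut.
Start: joints at [-1.204, 0.3, 1.521, -0, 1.321, -0.067], TCP at [231.169, -499.049, 213.981] pointing down, gripper open.
Joint ranges: [-3.03, 3.03], [-0.79, 2.21], [0.23, 2.52], [-1.04, 4.18], [0, 3.07], [-2.55, 2.55]. Speed limits (rad/s): [2.22, 2.22, 2.57, 3.14, 3.14, 3.14].

INTERFACE

Orientations are given as a unit quaternion [x, y, z, w].
In Python, from plant import robot, viewer gives the robot as it stands.
- The arm moves only by the tool send_rows, never from a script. Its argument "motion" is a list that holds one entry, the list of rows, each a list of 7 numbers: the shift along the tool's x, y, z in units of 30 mm (1.0 is 30 mm), then the turn, a rotation vector about the tool's x, y, z in units of 6 degrees (1.0 is 6 degrees), then the closure, from -1 (fully open) to 1 (shut). In form: [[[tx, ty, tz, ax, ay, az, fingers], ...]]. A call has 1 to 20 rows; each row is the pose to reach, as a shift and turn from the pose commanded when the call began, along the tool's axes at that moment; what a row does not reach only later rows make up. A row lasts 1/12 s, in which the tool goes at most 41.7 mm and 7.16 degrees, less where a joint would pass 70% of its speed; a pose out of reach is approached as far as the arm can. A call with a gripper value outside its range is refused whole. The fingers move at their own pace and stop on an object; "force" is the grip in N (left out, the last holds). Time passes only in rows, so rows that repeat a pose let the fingers close. It gives the time, the measured TCP pose, the force, the opening and the grip force at its end, in the units of the state.
- robot.get_state(): the state, without advancing time (a new reading comes with each control period).
- viewer.snapshot(name): name is "scene" or "side" or "wrist"; returns a dict with "image" (400x640x3 uint8, red, green, blue), "fov_y" (degrees; the focal length in pixels is half the picture's height over the tangent of half this angle, whatever the lens; pixels are square), "cx", "cy" (the principal point, pixels), "rvec" (rotation vector, rad) and "tvec" (3), from world to camera coordinates, as OpenCV has them. Camera axes: x right, y down, z forward; pixel columns grow to the right and rows downward; lengths in mm; the calibration is good to about 2 mm. A picture is of the moment at which its call begins. There is no depth.
- robot.hand_in(): hands the job in; it is judged then, once.
The state is a dict: "t": time; "q": joint angles; "joint_velocities": joint speeds; "tau": joint torques, N m; "tool_pos": TCP position; "tcp_rot": TCP orientation; "contact_force": force on the tool from outside, world axes, zero at the start; "ft_torque": the same for the moment, N m; "grip_width": opening from 0.0 (shut) to 1.0 (fully open); "finger_force": force on a finger pad.
Only numpy, scipy, OpenCV 4.12 (cv2) and the standard library are available. Lean on these libraries where they do the work, as an engineer would, in place of code of your own. Each camera call takes 0.05 s, during which the arm holds its last target. There are 200 camera calls.

## Working session

There is one attempt and no reset: what is moved stays moved. The work goes in short steps, Python scripts to look and compute and a tool call to move; the robot and the scene stay as the last step left them, time stands still between calls to the robot, and variables do not carry over. Pictures are saved under pics/ and viewed, at most 10 in all, crops included, and the job is handed in when it is done.

Besides the shell and the picture viewer there is one more tool, called after "Call:" as name([rows], argument=value, ...), one row to a line, values as JSON. send_rows: Moves the arm, as the interface text tells. Its arguments: {"type":"object","properties":{"motion":{"type":"array"},"force":{"type":"number"}},"required":["motion"]}

```bash
mkdir -p pics
cat > h.py <<'E'
import numpy as np, cv2, pickle
from plant import robot, viewer
def snap(n,f=None):
    s=viewer.snapshot(n)
    if f: cv2.imwrite('pics/'+f,cv2.cvtColor(s['image'],cv2.COLOR_RGB2BGR)); pickle.dump(s,open('pics/'+f+'.pkl','wb'))
    return s
def cam(s):
    R=cv2.Rodrigues(np.array(s['rvec'],float))[0]; t=np.array(s['tvec'],float).ravel()
    f=s['image'].shape[0]/2/np.tan(np.radians(s['fov_y'])/2); return R,t,f
def ray(s,u,v,z):
    R,t,f=cam(s); d=R.T@np.array([(u-s['cx'])/f,(v-s['cy'])/f,1]); c=-R.T@t
    return c+d*(z-c[2])/d[2]
def proj(s,p):
    R,t,f=cam(s); q=R@np.array(p,float)+t; return q[0]/q[2]*f+s['cx'],q[1]/q[2]*f+s['cy']
E
python3 - <<'E'
from h import *
for n in('scene','side','wrist'):
    s=snap(n,n+'0.png'); R,t,f=cam(s); print(n,-R.T@t,f,s['cx'],s['cy'])
a=[cv2.imread(f'pics/{n}0.png') for n in('scene','side')]
E
```

```text
scene [   30.53399389 -1044.55502058   450.41691172] 454.4536719468364 317.85685920801217 201.86894739090545
side [  517.83979133 -1243.45040369   435.26394363] 433.0774013960687 315.44603465824116 197.1688869371304
wrist [ 295.35568169 -468.38938722  374.01120993] 330.14544974422137 317.9787209409147 203.2477569242005
```

View pics/scene0.png

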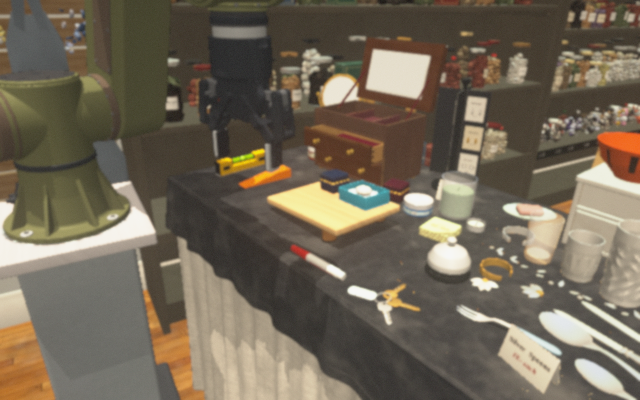

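View pics/side0.png

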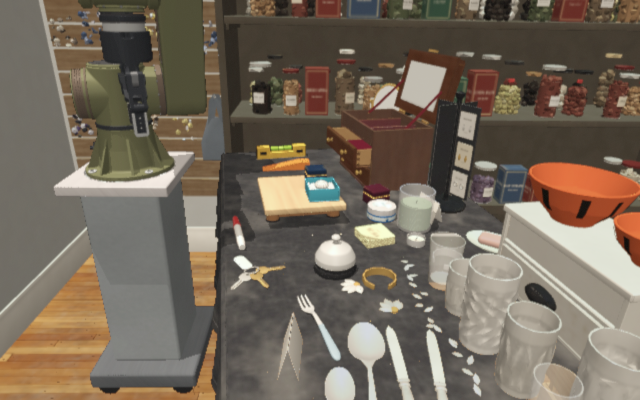

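Run:
```python
from h import *
for n,pts in(('side',[(258,178,35),(326,178,46),(343,210,46),(268,217,46),(258,155,20),(305,153,20),(264,168,5),(310,163,15)]),('scene',[(267,204,46),(332,182,40),(397,215,46),(330,236,46),(217,168,20),(265,158,20),(240,185,2),(290,175,10)])):
    s=pickle.load(open(f'pics/{n}0.png.pkl','rb'))
    for u,v,z in pts: print(n,u,v,ray(s,u,v,z).round())
print(robot.get_state())
```

```text
side 258 178 [ 400. -183.   35.]
side 326 178 [ 576. -209.   46.]
side 343 210 [ 604. -403.   46.]
side 268 217 [ 446. -439.   46.]
side 258 155 [376.  60.  20.]
side 305 153 [524.  86.  20.]
side 264 168 [401. -19.   5.]
side 310 163 [539.   1.  15.]
scene 267 204 [ 369. -234.   46.]
scene 332 182 [ 562. -179.   40.]
scene 397 215 [ 579. -406.   46.]
scene 330 236 [ 415. -417.   46.]
scene 217 168 [364.  94.  20.]
scene 265 158 [512. 111.  20.]
scene 240 185 [391.  -6.   2.]
scene 290 175 [527. -21.  10.]
{'t': 0.15, 'q': array([-1.20359235e+00,  3.00328754e-01,  1.52147077e+00, -1.60378574e-05,
        1.32068356e+00, -6.65910130e-02]), 'joint_velocities': array([-1.46106277e-03, -2.40779912e-03, -1.23592680e-03,  2.39120006e-04,
        4.31201141e-05, -5.64414959e-04]), 'tau': array([ 4.36400242e-04, -5.43667674e+01, -3.61886680e+01, -9.84921098e-05,
        3.18242441e-03,  5.69871531e-05]), 'tool_pos': array([ 231.09969865, -498.86869447,  213.54607138]), 'tcp_rot': array([ 9.76569285e-01,  2.15202772e-01, -7.43476384e-05, -4.39029935e-04]), 'contact_force': array([ 0.20511242, -0.08978434,  0.16821914]), 'ft_torque': array([-0.04002125, -0.02761545,  0.01712662]), 'finger_force': 0.0, 'grip_width': 1.0001373672849079}
```

View pics/wrist0.png

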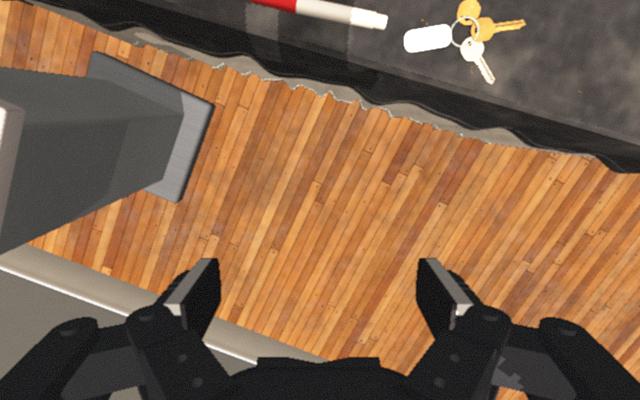

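```bash
cat >> h.py <<'E'
from scipy.spatial.transform import Rotation as Ro
def go(*targets):
    """targets: (x,y,z,yaw deg of tool x) pointing down; prints row numbers from present pose"""
    s=robot.get_state(); R=Ro.from_quat(s['tcp_rot']); p=s['tool_pos']
    print('t',round(s['t'],2),'p',p.round(1),'yaw',round(np.degrees(np.arctan2(*R.as_matrix()[[1,0],[0,0]])),2),'F',np.round(s['contact_force'],1),'g',round(s['grip_width'],3),round(s['finger_force'],1))
    for x,y,z,w in targets:
        T=Ro.from_euler('z',w,degrees=True)*Ro.from_rotvec([np.pi,0,0])
        d=R.inv().apply(np.array([x,y,z])-p)/30; a=(R.inv()*T).as_rotvec(degrees=True)/6
        print('->',np.r_[d,a].round(3).tolist(),'dist',round(30*np.linalg.norm(d)))
E
python3 -c "
from h import *
go((400,-60,330,0))"
```

```text
t 0.15 p [ 231.1 -498.9  213.5] yaw 24.85 F [ 0.2 -0.1  0.2] g 1.0 0.0
-> [11.258, -10.911, -3.872, -0.008, 0.001, 4.142] dist 484
```

Call:
send_rows([
  [[11.26, -10.91, -3.87, 0, 0, 4.14, -1], [11.26, -10.91, -3.87, 0, 0, 4.14, -1], [11.26, -10.91, -3.87, 0, 0, 4.14, -1], [11.26, -10.91, -3.87, 0, 0, 4.14, -1], [11.26, -10.91, -3.87, 0, 0, 4.14, -1], [11.26, -10.91, -3.87, 0, 0, 4.14, -1], [11.26, -10.91, -3.87, 0, 0, 4.14, -1], [11.26, -10.91, -3.87, 0, 0, 4.14, -1], [11.26, -10.91, -3.87, 0, 0, 4.14, -1], [11.26, -10.91, -3.87, 0, 0, 4.14, -1], [11.26, -10.91, -3.87, 0, 0, 4.14, -1], [11.26, -10.91, -3.87, 0, 0, 4.14, -1], [11.26, -10.91, -3.87, 0, 0, 4.14, -1], [11.26, -10.91, -3.87, 0, 0, 4.14, -1], [11.26, -10.91, -3.87, 0, 0, 4.14, -1]],
])

```text
t: 1.4
tool_pos: [399.9, -60.5, 329.7]
tcp_rot: [1.0, 0.0, -0.0, 0.0]
contact_force: [0.7, -0.5, -1.3]
grip_width: 0.998
finger_force: 0.0
```

```bash
python3 -c "
from h import *
s=snap('wrist','w1.png'); go((400,-60,330,0)); print(-cam(s)[0].T@cam(s)[1])"
```

```text
t 1.45 p [399.8 -60.8 329.7] yaw -0.04 F [-0.5  0.2  0.2] g 0.999 0.0
-> [0.007, -0.027, -0.012, -0.0, 0.008, -0.006] dist 1
[470.76947529 -59.72963797 490.14808378]
```

View pics/w1.png

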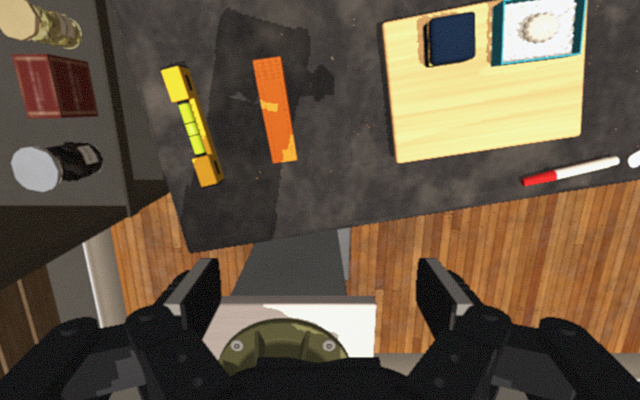

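Run:
```python
from h import *
s=pickle.load(open('pics/w1.png.pkl','rb')); im=s['image']; hsv=cv2.cvtColor(im,cv2.COLOR_RGB2HSV)
def big(m):
    c=max(cv2.findContours(m,cv2.RETR_EXTERNAL,cv2.CHAIN_APPROX_NONE)[0],key=cv2.contourArea); return c
k=np.ones((5,5),np.uint8)
reg=np.zeros(im.shape[:2],np.uint8)
def sub(x0,x1,y0,y1):
    r=reg.copy(); r[y0:y1,x0:x1]=255; return r
H,S,V=cv2.split(hsv)
for n,z,lo,hi,r in(('level',38,18,45,sub(150,232,50,200)),('wedge',0,3,25,sub(240,310,45,175)),('riser',40,15,32,sub(375,592,0,175))):
    m=((H>=lo)&(H<=hi)&(S>(60 if n=='riser' else 120))&(V>60)).astype(np.uint8)*255&r
    m=cv2.morphologyEx(m,cv2.MORPH_CLOSE,np.ones((9,9),np.uint8)); c=big(m); b=cv2.boxPoints(cv2.minAreaRect(c))
    ap=cv2.approxPolyDP(c,3,True)[:,0]
    print(n,'poly',ap.tolist()); 
    for q in ap: print('   ',q,ray(s,*q,z).round(1))
    P=np.array([ray(s,*q,z) for q in b]); print(' box',P[:,:2].round(1).tolist(),P.mean(0).round(1))
a=cv2.resize(cv2.cvtColor(im[50:200,150:310],cv2.COLOR_RGB2BGR),None,fx=4,fy=4,interpolation=cv2.INTER_CUBIC)
cv2.imwrite('pics/w1c.png',a)
```

```text
level poly [[161, 69], [170, 100], [178, 103], [200, 185], [216, 183], [223, 175], [188, 69], [178, 65]]
    [161  69] [516.5 140.7  38. ]
    [170 100] [478.8 134.   38. ]
    [178 103] [475.1 124.   38. ]
    [200 185] [364.8 106.2  38. ]
    [216 183] [367.7  83.5  38. ]
    [223 175] [379.1  72.7  38. ]
    [188  69] [516.5 106.3  38. ]
    [178  65] [521.3 118.5  38. ]
 box [[516.0, 142.7], [526.2, 108.2], [372.2, 70.1], [359.6, 107.9]] [443.5 107.2  38. ]
wedge poly [[273, 56], [253, 59], [271, 160], [277, 163], [297, 157], [282, 60]]
    [273  56] [537.    2.1   0. ]
    [253  59] [533.2  29.6   0. ]
    [271 160] [394.1  10.5   0. ]
    [277 163] [389.7   1.7   0. ]
    [297 157] [398.6 -28.3   0. ]
    [282  60] [531.9 -10.1   0. ]
 box [[533.0, 32.1], [539.3, -9.0], [394.1, -30.7], [386.6, 14.0]] [463.2   1.6   0. ]
riser poly [[588, 0], [580, 55], [490, 65], [491, 12], [502, 0], [469, 0], [468, 5], [383, 22], [396, 162], [578, 136]]
    [588   0] [ 593.7 -384.4   40. ]
    [580  55] [ 532.7 -388.4   40. ]
    [490  65] [ 521.1 -277.1   40. ]
    [491  12] [ 580.8 -269.6   40. ]
    [502   0] [ 593.7 -280.9   40. ]
    [469   0] [ 593.7 -241.2   40. ]
    [468   5] [ 588.3 -240.7   40. ]
    [383  22] [ 569.9 -139.1   40. ]
    [396 162] [ 397.7 -166.4   40. ]
    [578 136] [ 432.7 -408.    40. ]
 box [[583.4, -132.7], [606.8, -379.8], [425.3, -443.4], [395.2, -164.9]] [ 502.7 -280.2   40. ]
```

View pics/w1c.png

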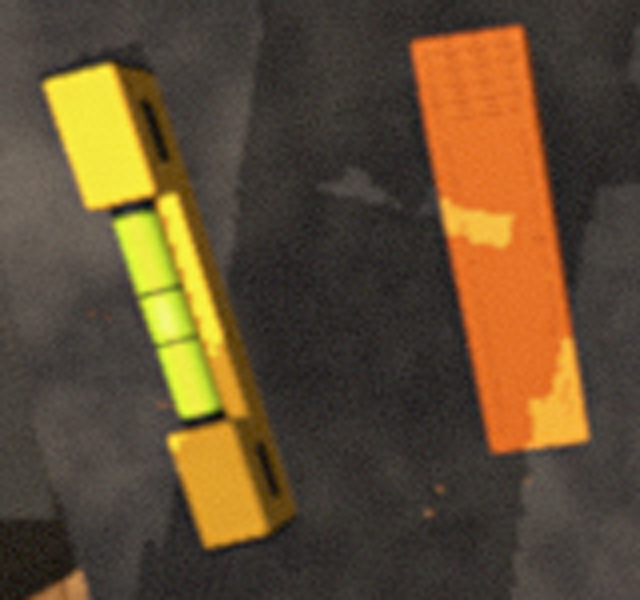

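Run:
```python
from h import *
s=pickle.load(open('pics/w1.png.pkl','rb'))
def ax(n,a,za,b,zb):
    A=ray(s,*a,za);B=ray(s,*b,zb);d=A-B;print(n,A.round(1),B.round(1),'mid',((A+B)/2).round(1),'len',np.hypot(*d[:2]).round(1),'yaw',np.degrees(np.arctan2(d[1],d[0])).round(2))
    return (A+B)/2,np.degrees(np.arctan2(d[1],d[0]))
m,y=ax('level',(169.4,67),38,(209.8,184.8),38)
ax('wedge',(266.9,58.75),23,(285.1,161.4),1)
ax('front',(396.5,162),35,(579,136.5),48)
ax('left',(383,22),35,(396.5,162),35)
go((m[0],m[1],110,y),(m[0],m[1],27,y))
```

```text
level [518.9 129.7  38. ] [365.1  92.4  38. ] mid [442.  111.1  38. ] len 158.3 yaw 13.62
wedge [530.5   7.3  23. ] [392.2 -10.5   1. ] mid [461.4  -1.6  12. ] len 139.5 yaw 7.33
front [ 396.9 -168.3   35. ] [ 432.8 -403.3   48. ] mid [ 414.8 -285.8   41.5] len 237.7 yaw 98.69
left [ 571.  -139.9   35. ] [ 396.9 -168.3   35. ] mid [ 483.9 -154.1   35. ] len 176.4 yaw 9.25
t 1.45 p [399.8 -60.8 329.7] yaw -0.04 F [-0.5  0.2  0.2] g 0.999 0.0
-> [1.41, -5.73, 7.321, -0.001, 0.008, -2.277] dist 282
-> [1.413, -5.73, 10.087, -0.001, 0.008, -2.277] dist 351
```

Call:
send_rows([
  [[1.41, -5.73, 7.3, 0, 0, -2.28, -0.2], [1.41, -5.73, 7.3, 0, 0, -2.28, -0.2], [1.41, -5.73, 7.3, 0, 0, -2.28, -0.2], [1.41, -5.73, 7.3, 0, 0, -2.28, -0.2], [1.41, -5.73, 7.3, 0, 0, -2.28, -0.2], [1.41, -5.73, 7.3, 0, 0, -2.28, -0.2], [1.41, -5.73, 7.3, 0, 0, -2.28, -0.2], [1.41, -5.73, 7.3, 0, 0, -2.28, -0.2], [1.41, -5.73, 7.3, 0, 0, -2.28, -0.2]],
])

```text
t: 2.2
tool_pos: [441.8, 111.1, 110.0]
tcp_rot: [0.993, 0.119, -0.002, 0.0]
contact_force: [0.3, -0.1, -0.0]
grip_width: 0.603
finger_force: 0.0
```

Run:
```python
from h import *
s=snap('wrist','w2.png'); go((442,111.1,27,13.62))
```

```text
t 2.25 p [442.5 110.8 111.2] yaw 13.65 F [-0.2 -0.4  0.7] g 0.605 0.0
-> [-0.011, -0.014, 2.808, 0.001, 0.006, 0.004] dist 84
```

View pics/w2.png

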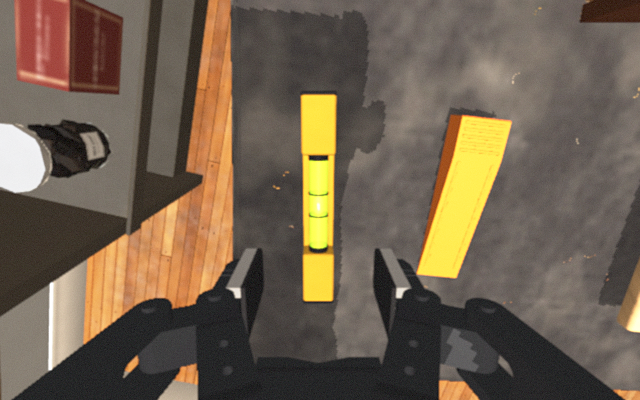

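Call:
send_rows([
  [[0, 0, 1.4, 0, 0, 0, -0.2], [0, 0, 2.4, 0, 0, 0, -0.2], [0, 0, 2.8, 0, 0, 0, -0.2], [0, 0, 2.8, 0, 0, 0, 0.3], [0, 0, 2.8, 0, 0, 0, 0.6], [0, 0, 2.8, 0, 0, 0, 1], [0, 0, 2.8, 0, 0, 0, 1], [0, 0, 2.8, 0, 0, 0, 1], [0, 0, 2.8, 0, 0, 0, 1], [0, 0, 2.8, 0, 0, 0, 1], [0, 0, 1, 0, 0, 0, 1], [0, 0, -1, 0, 0, 0, 1], [0, 0, -1.5, 0, 0, 0, 1]],
], force=50)

```text
t: 3.33
tool_pos: [441.7, 111.8, 153.6]
tcp_rot: [0.993, 0.119, -0.001, 0.0]
contact_force: [1.3, -0.1, -0.3]
grip_width: -0.001
finger_force: 0.0
```

Run:
```python
from h import *
yr=np.radians(98.7); Y=np.array([np.cos(yr),np.sin(yr)]); X=np.array([Y[1],-Y[0]])
fm=np.array([414.8,-285.8]) # front edge mid, riser x=-90
p=fm+X*(90-57); print(p,'deck', fm+90*X)
go((p[0],p[1],160,98.7)); 
# angle of tool when over riser: camera view of riser on the way
```

```text
[ 447.42029826 -280.80839293] deck [ 503.76444981 -272.18652618]
t 3.33 p [441.7 111.8 153.6] yaw 13.7 F [ 1.3 -0.1 -0.3] g -0.001 0.0
-> [-2.916, 12.758, -0.209, -0.011, 0.01, -14.166] dist 393
```

Run:
```python
from h import *
s=snap('wrist','w3.png')
```

```text
(no output)
```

View pics/w3.png

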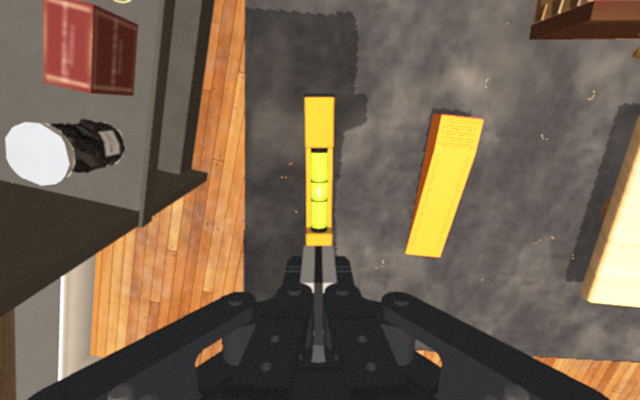

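Run:
```python
from h import *
s=pickle.load(open('pics/w3.png.pkl','rb'))
print(ray(s,319,97,38),ray(s,319.5,191,31)); go((442,111.1,27,13.62))
```

```text
[517.71356841 130.44293144  38.        ] [441.13439759 111.26016214  31.        ]
t 3.38 p [445.  112.4 161.8] yaw 13.71 F [ 2.7  0.5 10.1] g 0.002 0.0
-> [-0.152, 0.015, 4.491, 0.007, -0.097, 0.015] dist 135
```

Call:
send_rows([
  [[0, 0, 0, 0, 0, 0, -0.2], [0, 0, 0, 0, 0, 0, -0.2], [0, 0, 0, 0, 0, 0, -0.2], [0, 0, 0, 0, 0, 0, -0.2], [0, 0, 0, 0, 0, 0, -0.2], [0, 0, 0.5, 0, 0, 0, -0.2], [0, 0, 1, 0, 0, 0, -0.2], [0, 0, 1.5, 0, 0, 0, -0.2], [0, 0, 2, 0, 0, 0, -0.2]],
])

```text
t: 4.13
tool_pos: [442.0, 111.8, 90.8]
tcp_rot: [0.993, 0.119, -0.001, 0.0]
contact_force: [0.5, 0.3, 0.4]
grip_width: 0.603
finger_force: 0.0
```

Call:
send_rows([
  [[0, 0, 1.2, 0, 0, 0, -0.2], [0, 0, 2, 0, 0, 0, -0.2], [0, 0, 2.13, 0, 0, 0, -0.2], [0, 0, 2.13, 0, 0, 0, 1], [0, 0, 2.13, 0, 0, 0, 1], [0, 0, 2.13, 0, 0, 0, 1], [0, 0, 2.13, 0, 0, 0, 1], [0, 0, 2.13, 0, 0, 0, 1], [0, 0, 2.13, 0, 0, 0, 1], [0, 0, 2.13, 0, 0, 0, 1], [0, 0, 2.13, 0, 0, 0, 1], [0, 0, 2.13, 0, 0, 0, 1], [0, 0, 2.13, 0, 0, 0, 1]],
], force=60)

```text
t: 5.22
tool_pos: [442.4, 111.8, 28.2]
tcp_rot: [0.993, 0.119, -0.0, 0.0]
contact_force: [0.4, 0.0, -0.8]
grip_width: 0.0
finger_force: 0.0
```

Run:
```python
from h import *
a=snap('wrist','w4.png')['image']; b=snap('side','s4.png')['image']; c=snap('scene','c4.png')['image']
A=cv2.resize(a,(400,250)); B=cv2.resize(b[100:200,220:380],(400,250),interpolation=cv2.INTER_CUBIC); C=cv2.resize(c[110:210,180:340],(400,250),interpolation=cv2.INTER_CUBIC)
cv2.imwrite('pics/m4.png',cv2.cvtColor(np.vstack([np.hstack([A,B]),np.hstack([C,C*0])]),cv2.COLOR_RGB2BGR)); go()
```

```text
t 5.37 p [442.3 111.8  28.2] yaw 13.69 F [ 0.1  0.5 -0.2] g 0.002 0.0
```

View pics/m4.png

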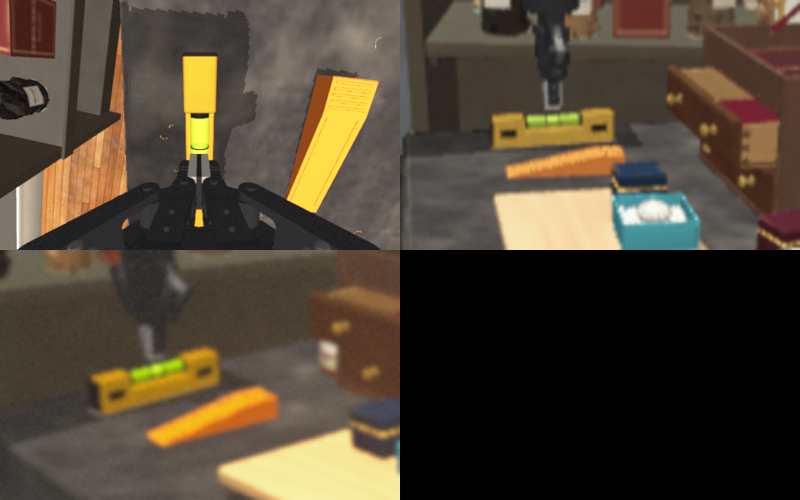

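Run:
```python
from h import *
s=pickle.load(open('pics/w4.png.pkl','rb')); R,t,f=cam(s); print(R.round(3),-R.T@t)
st=robot.get_state();M=Ro.from_quat(st['tcp_rot']).as_matrix();p=st['tool_pos']
for x,y,z in((0,0,0),(0,0,22),(11,0,22),(11,0,-20)): print((x,y,z),p+M@[x,y,z],proj(s,p+M@[x,y,z]))
for n in('side','scene'):
    s=pickle.load(open(f"pics/{'s' if n=='side' else 'c'}4.png.pkl",'rb'))
    for z in(0,22): print(n,proj(s,p+M@[0,0,z]))
# triangulate the tip seen in both: side (220+152/2.5,100+105/2.5), scene (180+158/2.5,110+(358-250)/2.5)
a=pickle.load(open("pics/s4.png.pkl",'rb'));b=pickle.load(open("pics/c4.png.pkl",'rb'))
P=[]
for s in(a,b):
    R,t,f=cam(s);P.append(np.array([[f,0,s['cx']],[0,f,s['cy']],[0,0,1]])@np.c_[R,t])
X=cv2.triangulatePoints(P[0],P[1],np.array([[281.],[142.]]),np.array([[243.],[153.]]));print((X[:3]/X[3]).ravel())
```

```text
[[ 0.236 -0.972 -0.001]
 [-0.933 -0.227  0.281]
 [-0.273 -0.066 -0.96 ]] [511.14046572 129.3763583  188.73551848]
(0, 0, 0) [442.34540173 111.8225722   28.15597474] (np.float64(319.68934004140027), np.float64(247.0361725468791))
(0, 0, 22) [442.34339293 111.82266409   6.15597483] (np.float64(319.5280132660362), np.float64(231.8588734989574))
(11, 0, 22) [453.03068372 114.42685582   6.15500986] (np.float64(319.5456378038956), np.float64(214.17086674401284))
(11, 0, -20) [453.0345187  114.4266804   48.15500969] (np.float64(319.90352630469437), np.float64(242.7013872478156))
side (np.float64(279.9431437668806), np.float64(147.93710373680932))
side (np.float64(280.0464154057185), np.float64(154.44159132270542))
scene (np.float64(241.9298146403833), np.float64(158.86542003476595))
scene (np.float64(242.3775723060432), np.float64(166.254385564649))
[445.8907533  109.8287831   46.97406057]
```

Call:
send_rows([
  [[0, 0, -0.3, 0, 0, 0, -0.2], [0, 0, -0.3, 0, 0, 0, -0.2], [0, 0, -0.3, 0, 0, 0, -0.2], [0, 0, -0.3, 0, 0, 0, -0.2], [0, 0, -0.3, 0, 0, 0, -0.2], [0, 0, -0.3, 0, 0, 0, -0.2], [0, 0, 0, 0, 0, 0, -0.2], [0, 0, 0.3, 0, 0, 0, -0.2], [0, 0, 0.6, 0, 0, 0, -0.2], [0, 0, 0.8, 0, 0, 0, -0.2], [0, 0, 0.8, 0, 0, 0, -0.2]],
])

```text
t: 6.28
tool_pos: [441.4, 111.7, 2.4]
tcp_rot: [0.993, 0.119, -0.001, 0.0]
contact_force: [0.2, 0.2, -0.3]
grip_width: 0.603
finger_force: 0.0
```

Run:
```python
from h import *
a=snap('wrist','w5.png')['image']; b=snap('side','s5.png')['image']; c=snap('scene','c5.png')['image']
A=cv2.resize(a,(400,250)); B=cv2.resize(b[100:200,220:380],(400,250),interpolation=cv2.INTER_CUBIC); C=cv2.resize(c[110:210,180:340],(400,250),interpolation=cv2.INTER_CUBIC)
cv2.imwrite('pics/m5.png',cv2.cvtColor(np.vstack([np.hstack([A,B]),np.hstack([C,C*0])]),cv2.COLOR_RGB2BGR)); go()
```

```text
t 6.43 p [442.4 111.8   4.2] yaw 13.69 F [-0.8  0.4 -0.5] g 0.605 0.0
```

View pics/m5.png

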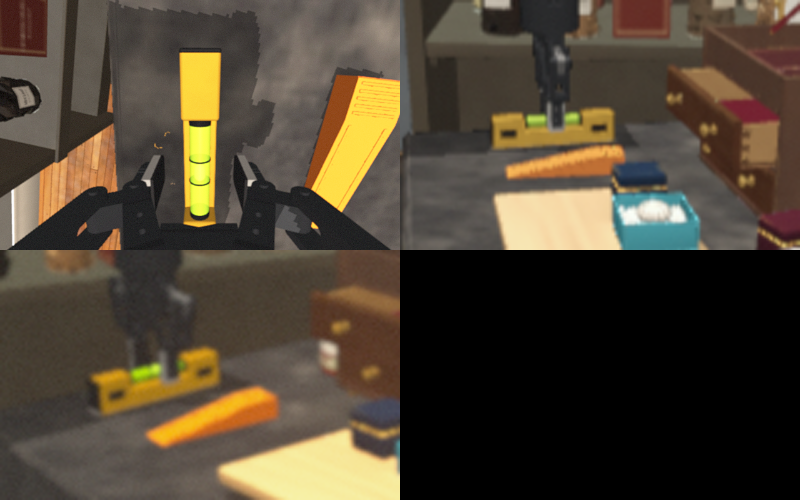

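Call:
send_rows([
  [[0, 0, 0.2, 0, 0, 0, -0.2], [0, 0, 0.4, 0, 0, 0, -0.2], [0, 0, 0.5, 0, 0, 0, -0.2], [0, 0, 0.5, 0, 0, 0, 1], [0, 0, 0.5, 0, 0, 0, 1], [0, 0, 0.5, 0, 0, 0, 1], [0, 0, 0.5, 0, 0, 0, 1], [0, 0, 0.5, 0, 0, 0, 1], [0, 0, 0.5, 0, 0, 0, 1], [0, 0, 0.5, 0, 0, 0, 1], [0, 0, 0.5, 0, 0, 0, 1], [0, 0, 0.5, 0, 0, 0, 1]],
], force=60)

```text
t: 7.43
tool_pos: [442.5, 111.8, -10.6]
tcp_rot: [0.993, 0.119, 0.0, -0.0]
contact_force: [-1.9, -0.5, 5.6]
grip_width: 0.262
finger_force: 59.8
```

Call:
send_rows([
  [[0, 0, -1, 0, 0, 0, 1], [0, 0, -2.2, 0, 0, 0, 1], [0, 0, -3.5, 0, 0, 0, 1], [0, 0, -4.7, 0, 0, 0, 1], [0, 0, -4.7, 0, 0, 0, 1]],
])

```text
t: 7.85
tool_pos: [445.0, 112.3, 136.3]
tcp_rot: [0.993, 0.119, 0.005, -0.0]
contact_force: [0.7, 0.2, -1.9]
grip_width: 0.268
finger_force: 60.0
```

Run:
```python
from h import *
go((447.4,-280.8,130,98.7))
```

```text
t 7.85 p [445.  112.3 136.3] yaw 13.7 F [ 0.7  0.2 -1.9] g 0.268 60.0
-> [-3.027, 12.75, 0.191, 0.073, -0.069, -14.166] dist 393
```

Call:
send_rows([
  [[-2.95, 12.75, 0, 0, 0, -14.17, 1], [-2.95, 12.75, 0, 0, 0, -14.17, 1], [-2.95, 12.75, 0, 0, 0, -14.17, 1], [-2.95, 12.75, 0, 0, 0, -14.17, 1], [-2.95, 12.75, 0, 0, 0, -14.17, 1], [-2.95, 12.75, 0, 0, 0, -14.17, 1], [-2.95, 12.75, 0, 0, 0, -14.17, 1], [-2.95, 12.75, 0, 0, 0, -14.17, 1], [-2.95, 12.75, 0, 0, 0, -14.17, 1], [-2.95, 12.75, 0, 0, 0, -14.17, 1], [-2.95, 12.75, 0, 0, 0, -14.17, 1], [-2.95, 12.75, 0, 0, 0, -14.17, 1], [-2.95, 12.75, 0, 0, 0, -14.17, 1], [-2.95, 12.75, 0, 0, 0, -14.17, 1]],
])

```text
t: 9.02
tool_pos: [446.4, -281.0, 129.0]
tcp_rot: [0.649, 0.76, -0.0, -0.001]
contact_force: [-0.5, -0.2, -3.1]
grip_width: 0.26
finger_force: 60.1
```

Run:
```python
from h import *
a=snap('wrist','w6.png')['image']; b=snap('side','s6.png')['image'];c=snap('scene','c6.png')['image']
A=cv2.resize(a,(480,300)); B=cv2.resize(b[100:240,230:390],(320,280),interpolation=cv2.INTER_CUBIC);C=cv2.resize(c[130:250,230:430],(480,288),interpolation=cv2.INTER_CUBIC)
o=np.zeros((600,800,3),np.uint8);o[:300,:480]=A;o[:280,480:]=B;o[300:588,:480]=C
cv2.imwrite('pics/m6.png',cv2.cvtColor(o,cv2.COLOR_RGB2BGR)); go((447.4,-280.8,40,98.7))
```

```text
t 9.17 p [ 446.9 -280.4  129.7] yaw 98.52 F [ 0.5  0.4 -2.4] g 0.259 60.1
-> [-0.017, 0.017, 2.991, -0.004, -0.004, -0.03] dist 90
```

View pics/m6.png

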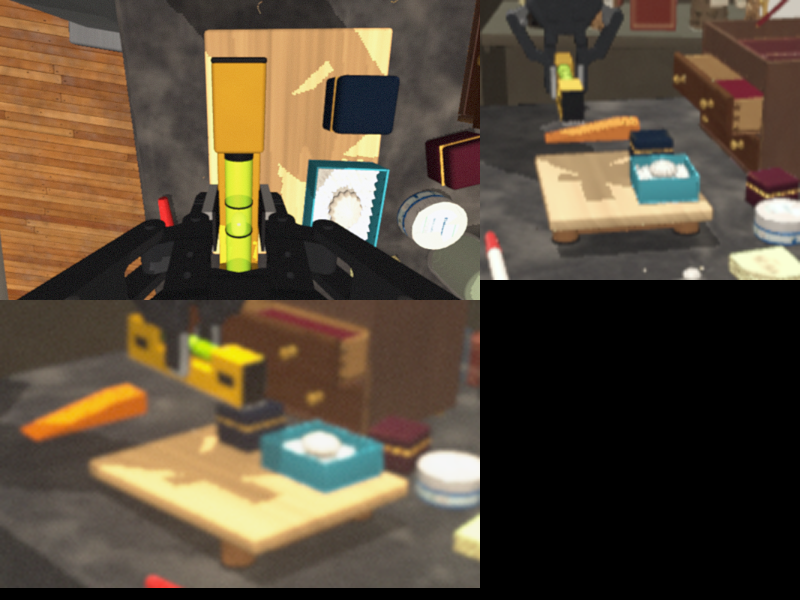

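Run:
```python
from h import *
s=pickle.load(open('pics/w6.png.pkl','rb'))
im=s['image']; hsv=cv2.cvtColor(im,cv2.COLOR_RGB2HSV).astype(int)
# left edge of board: scan columns upward
def edge(cols):
    o=[]
    for c in cols:
        g=im[15:70,c].astype(int); d=(g[2:].sum(1)-g[:-2].sum(1)); r=15+1+np.argmax(d); o.append(r)
    return o
cols=[300,330,360,380,480,500]; rr=edge(cols);print(list(zip(cols,rr)))
# front edge: scan rows, columns
for r in (60,90,120,150,180):
    g=im[r,255:300].astype(int).sum(1); print('front',r,255+1+np.argmax(g[2:]-g[:-2]),end=' ')
for r in (60,90):
    g=im[r,490:545].astype(int).sum(1); print('back',r,490+1+np.argmax(g[:-2]-g[2:]),end=' ')
print()
A=[ray(s,c,r,34.5) for c,r in zip(cols,rr)];d=A[-1]-A[0];print(np.round(A,1)[:,:2].tolist(),np.degrees(np.arctan2(d[1],d[0])))
for c,r,z in((274,60,36),(278,150,39)): print(ray(s,c,r,z))
```

```text
[(300, np.int64(39)), (330, np.int64(39)), (360, np.int64(38)), (380, np.int64(38)), (480, np.int64(37)), (500, np.int64(37))]
front 60 273 front 90 273 front 120 274 front 150 275 front 180 277 back 60 521 back 90 517 
[[415.0, -166.5], [435.8, -163.2], [456.5, -159.3], [470.4, -157.1], [539.5, -145.6], [553.4, -143.4]] 9.488887246943056
[ 398.76668076 -183.08898154   36.        ]
[ 409.69528886 -245.39211552   39.        ]
```

Call:
send_rows([
  [[-0.05, -0.05, 1, 0, -0.3, -0.1, 1], [-0.05, -0.05, 2, 0, -0.57, -0.1, 1], [-0.05, -0.05, 2.6, 0, -0.57, -0.1, 1], [-0.05, -0.05, 2.9, 0, -0.57, -0.1, 1], [-0.05, -0.05, 3.0, 0, -0.57, -0.1, 1], [-0.05, -0.05, 3.1, 0, -0.57, -0.1, 1], [-0.05, -0.05, 3.15, 0, -0.57, -0.1, 1], [-0.05, -0.05, 3.15, 0, -0.57, -0.1, 1]],
])

```text
t: 9.83
tool_pos: [446.1, -282.8, 36.4]
tcp_rot: [0.647, 0.762, -0.019, 0.023]
contact_force: [0.7, 0.2, -2.4]
grip_width: 0.26
finger_force: 60.0
```

Call:
send_rows([
  [[0, 0, 0.05, 0, 0, 0, 1], [0, 0, 0.1, 0, 0, 0, 1], [0, 0, 0.12, 0, 0, 0, 1]],
])

```text
t: 10.08
tool_pos: [445.8, -282.8, 32.3]
tcp_rot: [0.647, 0.762, -0.019, 0.023]
contact_force: [0.4, 0.2, -3.0]
grip_width: 0.263
finger_force: 60.1
```

Call:
send_rows([
  [[0, 0, 0.04, 0, 0, 0, 1], [0, 0, 0.07, 0, 0, 0, 1], [0, 0, 0.07, 0, 0, 0, 1]],
])

```text
t: 10.33
tool_pos: [445.8, -282.8, 30.3]
tcp_rot: [0.647, 0.762, -0.019, 0.023]
contact_force: [-1.8, 1.2, 1.4]
grip_width: 0.264
finger_force: 60.7
```

Call:
send_rows([
  [[0, 0, 0, 0, 0, 0, 0.3], [0, 0, 0, 0, 0, 0, 0.1], [0, 0, 0, 0, 0, 0, 0], [0, 0, 0, 0, 0, 0, 0], [0, 0, 0, 0, 0, 0, 0], [0, 0, -0.3, 0, 0, 0, 0], [0, 0, -1, 0, 0, 0, 0], [0, 0, -2, 0, 0, 0, 0], [0, 0, -3, 0, 0, 0, 0], [0, 0, -3.7, 0, 0, 0, 0], [0, 0, -3.7, 0, 0, 0, 0]],
])

```text
t: 11.25
tool_pos: [446.2, -277.1, 146.0]
tcp_rot: [0.647, 0.762, -0.019, 0.026]
contact_force: [0.7, -0.2, 0.7]
grip_width: 0.501
finger_force: 0.0
```

```bash
cat >> h.py <<'E'
def vial(s,c0,n=70):
    """profile along level through predicted vial; c0=(x,y,z) level vial middle, yaw deg"""
    x,y,z,w=c0; im=s['image'].astype(float); d=np.array([np.cos(np.radians(w)),np.sin(np.radians(w)),0])
    out=[]
    for k in np.arange(-85,86,1.0):
        u,v=proj(s,np.array([x,y,z])+k*d); u,v=int(round(u)),int(round(v))
        out.append((k,u,v)+(tuple(im[v-1:v+2,u-1:u+2].reshape(-1,3).mean(0).round().astype(int)) if 2<v<397 and 2<u<637 else (-1,)*3))
    return out
E
python3 - <<'E'
from h import *
s=snap('wrist','w7.png');go()
for r in vial(s,(446,-283,72,98.9))[::3]: print(*r)
E
```

```text
t 11.3 p [ 445.5 -276.7  143.6] yaw 99.32 F [ 0.4 -0.8 -1.2] g 0.502 0.0
-85.0 316 304 120 107 58
-82.0 316 301 244 229 61
-79.0 316 298 245 231 62
-76.0 316 295 245 231 63
-73.0 316 292 245 231 62
-70.0 316 289 245 230 61
-67.0 316 286 245 232 62
-64.0 316 283 245 233 63
-61.0 316 280 245 234 63
-58.0 316 276 245 234 64
-55.0 316 273 245 234 63
-52.0 316 270 245 234 64
-49.0 316 267 245 234 63
-46.0 316 263 245 233 63
-43.0 316 260 245 235 65
-40.0 316 257 243 206 54
-37.0 316 253 59 50 44
-34.0 316 250 91 94 48
-31.0 316 246 207 220 57
-28.0 316 243 210 221 59
-25.0 316 239 238 237 65
-22.0 316 236 238 237 65
-19.0 316 232 237 237 69
-16.0 316 229 240 244 94
-13.0 316 225 241 245 101
-10.0 316 221 244 248 109
-7.0 316 218 164 169 70
-4.0 316 214 223 229 71
-1.0 316 210 235 234 69
2.0 316 207 240 238 69
5.0 316 203 239 237 68
8.0 316 199 241 239 70
11.0 317 195 145 152 44
14.0 317 191 208 221 59
17.0 317 187 236 237 66
20.0 317 183 236 238 68
23.0 317 179 236 237 66
26.0 317 175 236 238 67
29.0 317 171 235 237 66
32.0 317 167 236 238 66
35.0 317 163 237 239 66
38.0 317 159 85 85 52
41.0 317 155 90 71 47
44.0 317 150 246 239 65
47.0 317 146 246 239 67
50.0 317 142 246 239 66
53.0 317 137 240 220 60
56.0 317 133 227 170 44
59.0 317 128 227 163 45
62.0 317 124 227 164 43
65.0 317 119 227 164 43
68.0 317 115 227 165 45
71.0 317 110 227 165 44
74.0 317 106 227 163 45
77.0 317 101 226 164 43
80.0 317 96 227 164 44
83.0 317 91 63 50 32
```

Run:
```python
from h import *
s=pickle.load(open('pics/w7.png.pkl','rb'))
for w in (-1,0,1):
  print([ (int(r[0]),r[4],r[5]) for r in vial(s,(446+w*3,-283,72,98.9)) if -26<=r[0]<=13])
```

```text
[(-26, np.int64(236), np.int64(61)), (-25, np.int64(237), np.int64(62)), (-24, np.int64(237), np.int64(63)), (-23, np.int64(237), np.int64(62)), (-22, np.int64(237), np.int64(63)), (-21, np.int64(237), np.int64(62)), (-20, np.int64(237), np.int64(62)), (-19, np.int64(237), np.int64(62)), (-18, np.int64(237), np.int64(64)), (-17, np.int64(239), np.int64(74)), (-16, np.int64(240), np.int64(79)), (-15, np.int64(242), np.int64(82)), (-14, np.int64(242), np.int64(83)), (-13, np.int64(242), np.int64(82)), (-12, np.int64(241), np.int64(82)), (-11, np.int64(242), np.int64(86)), (-10, np.int64(244), np.int64(89)), (-9, np.int64(244), np.int64(88)), (-8, np.int64(171), np.int64(62)), (-7, np.int64(154), np.int64(51)), (-6, np.int64(176), np.int64(51)), (-5, np.int64(212), np.int64(56)), (-4, np.int64(220), np.int64(56)), (-3, np.int64(223), np.int64(57)), (-2, np.int64(229), np.int64(60)), (-1, np.int64(234), np.int64(62)), (0, np.int64(238), np.int64(63)), (1, np.int64(238), np.int64(63)), (2, np.int64(238), np.int64(64)), (3, np.int64(238), np.int64(63)), (4, np.int64(238), np.int64(64)), (5
[... 2428 characters left out ...]
nt64(55)), (-6, np.int64(154), np.int64(46)), (-5, np.int64(171), np.int64(45)), (-4, np.int64(205), np.int64(48)), (-3, np.int64(216), np.int64(49)), (-2, np.int64(220), np.int64(51)), (-1, np.int64(226), np.int64(53)), (0, np.int64(232), np.int64(55)), (1, np.int64(235), np.int64(55)), (2, np.int64(235), np.int64(55)), (3, np.int64(235), np.int64(54)), (4, np.int64(235), np.int64(56)), (5, np.int64(235), np.int64(57)), (6, np.int64(234), np.int64(56)), (7, np.int64(234), np.int64(56)), (8, np.int64(230), np.int64(53)), (9, np.int64(231), np.int64(53)), (10, np.int64(215), np.int64(50)), (11, np.int64(174), np.int64(44)), (12, np.int64(142), np.int64(38)), (13, np.int64(174), np.int64(40))]
```

```bash
python3 -c "
from h import *
go((515.6,5.4,60,7.3))"
```

```text
t 11.3 p [ 445.5 -276.7  143.6] yaw 99.32 F [ 0.4 -0.8 -1.2] g 0.502 0.0
-> [9.058, 3.82, 2.232, 0.505, 0.442, 15.331] dist 302
```

Call:
send_rows([
  [[9.24, 3.82, -0.5, 0.5, 0.44, 15.33, -0.4], [9.24, 3.82, -0.5, 0.5, 0.44, 15.33, -0.4], [9.24, 3.82, -0.5, 0.5, 0.44, 15.33, -0.4], [9.24, 3.82, -0.5, 0.5, 0.44, 15.33, -0.4], [9.24, 3.82, -0.5, 0.5, 0.44, 15.33, -0.4], [9.24, 3.82, -0.5, 0.5, 0.44, 15.33, -0.4], [9.24, 3.82, -0.5, 0.5, 0.44, 15.33, -0.4], [9.24, 3.82, -0.5, 0.5, 0.44, 15.33, -0.4], [9.24, 3.82, -0.5, 0.5, 0.44, 15.33, -0.4], [9.24, 3.82, -0.5, 0.5, 0.44, 15.33, -0.4], [9.24, 3.82, -0.5, 0.5, 0.44, 15.33, -0.4], [9.24, 3.82, -0.5, 0.5, 0.44, 15.33, -0.4], [9.24, 3.82, -0.5, 0.5, 0.44, 15.33, -0.4], [9.05, 3.82, 2.23, 0.5, 0.44, 15.33, -0.4], [9.05, 3.82, 2.23, 0.5, 0.44, 15.33, -0.4], [9.05, 3.82, 2.23, 0.5, 0.44, 15.33, -0.4], [9.05, 3.82, 2.23, 0.5, 0.44, 15.33, -0.4]],
])

```text
t: 12.72
tool_pos: [513.4, 5.8, 56.7]
tcp_rot: [0.998, 0.064, -0.004, -0.001]
contact_force: [0.4, -0.3, 0.5]
grip_width: 0.698
finger_force: 0.0
```

```bash
python3 -c "
from h import *
go((515.6,5.4,-8,7.3))"
```

```text
t 12.72 p [513.4   5.8  56.7] yaw 7.31 F [ 0.4 -0.3  0.5] g 0.698 0.0
-> [0.089, 0.03, 2.157, -0.033, 0.075, 0.001] dist 65
```

Call:
send_rows([
  [[0, 0, 1, 0, 0, 0, -0.4], [0, 0, 1.7, 0, 0, 0, -0.4], [0, 0, 2.15, 0, 0, 0, -0.4], [0, 0, 2.2, 0, 0, 0, -0.4], [0, 0, 2.2, 0, 0, 0, 1], [0, 0, 2.2, 0, 0, 0, 1], [0, 0, 2.2, 0, 0, 0, 1], [0, 0, 2.2, 0, 0, 0, 1], [0, 0, 2.2, 0, 0, 0, 1], [0, 0, 2.2, 0, 0, 0, 1], [0, 0, 2.2, 0, 0, 0, 1], [0, 0, 2.2, 0, 0, 0, 1]],
], force=60)

```text
t: 13.72
tool_pos: [515.8, 6.0, -5.8]
tcp_rot: [0.998, 0.064, 0.0, -0.001]
contact_force: [-1.3, -0.2, 6.3]
grip_width: 0.402
finger_force: 60.3
```

```bash
cat >> h.py <<'E'
Xr=np.array([np.cos(np.radians(9.3)),np.sin(np.radians(9.3))]); Yr=np.array([-Xr[1],Xr[0]]); DECK=454*Xr-351*Yr
def rz(x,y): return DECK+x*Xr+y*Yr
E
python3 - <<'E'
from h import *
# tcp is 125 mm behind tip; tip start 35 mm outside of foot centre edge: tip at y_r=160
a=rz(0,285);b=rz(0,165+125-35)
print(rz(0,95),a); go((a[0],a[1],60,99.3),(a[0],a[1],-8,99.3))
E
```

```text
[ 489.40307345 -179.26692862] [458.69834744   8.2356575 ]
t 13.72 p [515.8   6.   -5.8] yaw 7.31 F [-1.3 -0.2  6.3] g 0.402 60.3
-> [-1.877, -0.321, -2.192, -0.012, -0.018, -15.331] dist 87
-> [-1.877, -0.316, 0.074, -0.012, -0.018, -15.331] dist 57
```

Call:
send_rows([
  [[0, 0, -0.7, 0, 0, 0, 1], [0, 0, -1.5, 0, 0, 0, 1], [-1.88, -0.32, -1.5, 0, 0, -15.33, 1], [-1.88, -0.32, -1.5, 0, 0, -15.33, 1], [-1.88, -0.32, -1.5, 0, 0, -15.33, 1], [-1.88, -0.32, -1.5, 0, 0, -15.33, 1], [-1.88, -0.32, -1.5, 0, 0, -15.33, 1], [-1.88, -0.32, -1.5, 0, 0, -15.33, 1], [-1.88, -0.32, -1.5, 0, 0, -15.33, 1], [-1.88, -0.32, -1.5, 0, 0, -15.33, 1], [-1.88, -0.32, -1.5, 0, 0, -15.33, 1], [-1.88, -0.32, -1.5, 0, 0, -15.33, 1], [-1.88, -0.32, -1.5, 0, 0, -15.33, 1], [-1.88, -0.32, -1.5, 0, 0, -15.33, 1], [-1.88, -0.32, -1.5, 0, 0, -15.33, 1], [-1.88, -0.32, -1.5, 0, 0, -15.33, 1], [-1.88, -0.32, -1.5, 0, 0, -15.33, 1]],
])

```text
t: 15.13
tool_pos: [457.9, 8.2, 38.2]
tcp_rot: [0.649, 0.761, 0.0, -0.001]
contact_force: [0.0, 0.4, -0.9]
grip_width: 0.4
finger_force: 60.0
```

Run:
```python
from h import *
a=rz(0,285); go((a[0],a[1],-6,99.3))
# check wedge pose from side & scene: orange mask, tip / thick ends
for n in('side','scene','wrist'):
    s=snap(n,n+'8.png'); h=cv2.cvtColor(s['image'],cv2.COLOR_RGB2HSV)
    m=((h[...,0]>=5)&(h[...,0]<=(16 if n!='wrist' else 22))&(h[...,1]>170)&(h[...,2]>120)).astype(np.uint8)
    if n!='wrist': m[:, :200]=0;m[:,400:]=0;m[:120]=0
    cs=sorted(cv2.findContours(m,cv2.RETR_EXTERNAL,cv2.CHAIN_APPROX_NONE)[0],key=cv2.contourArea)[-3:]
    for c in cs: print(n,cv2.contourArea(c),cv2.approxPolyDP(c,2,True)[:,0].tolist())
    for y in(160,285,300): print('  pred',y,np.round(proj(s,(*rz(0,y),45+5)),0))
```

```text
t 15.13 p [457.9   8.2  38.2] yaw 99.09 F [ 0.   0.4 -0.9] g 0.4 60.0
-> [-0.007, 0.029, 1.472, -0.013, -0.023, -0.035] dist 44
side 0.0 [[282, 163]]
side 3.0 [[279, 150], [281, 161]]
side 32.0 [[279, 145], [280, 148], [289, 149], [289, 145]]
  pred 160 [289. 164.]
  pred 285 [284. 151.]
  pred 300 [283. 149.]
scene 0.0 [[286, 178]]
scene 146.0 [[253, 163], [284, 179], [260, 161], [262, 157], [270, 157], [293, 175], [289, 177], [293, 176], [266, 153], [259, 153], [258, 161]]
  pred 160 [289. 175.]
  pred 285 [262. 162.]
  pred 300 [258. 160.]
wrist 358.0 [[352, 277], [284, 277], [284, 282], [348, 283], [352, 281]]
wrist 380.0 [[283, 289], [285, 293], [333, 294], [349, 293], [352, 287], [292, 286]]
wrist 1505.0 [[277, 242], [358, 241], [360, 244], [354, 222], [282, 223]]
  pred 160 [321. 451.]
  pred 285 [321. 260.]
  pred 300 [321. 231.]
```

Call:
send_rows([
  [[0, 0, 0.6, 0, 0, 0, 1], [0, 0, 1.1, 0, 0, 0, 1], [0, 0, 1.4, 0, 0, 0, 1], [0, 0, 1.45, 0, 0, 0, 1], [0, 0, 1.45, 0, 0, 0, 1]],
])

```text
t: 15.7
tool_pos: [457.1, 8.3, -6.7]
tcp_rot: [0.648, 0.762, -0.001, -0.002]
contact_force: [0.2, -0.2, 1.2]
grip_width: 0.408
finger_force: 63.5
```

Run:
```python
from h import *
s=snap('scene','c9.png'); h=cv2.cvtColor(s['image'],cv2.COLOR_RGB2HSV)
m=((h[...,0]>=5)&(h[...,0]<=17)&(h[...,1]>150)&(h[...,2]>110)).astype(np.uint8)
m[:,:200]=0;m[:,400:]=0;m[:120]=0
c=max(cv2.findContours(m,cv2.RETR_EXTERNAL,cv2.CHAIN_APPROX_NONE)[0],key=cv2.contourArea); P=cv2.approxPolyDP(c,1.5,True)[:,0]
print(P.tolist())
q=c[:,0]; 
for k in (q[q[:,1].argmax()],q[q[:,0].argmax()]): print(k,ray(s,*k,1),  (ray(s,*k,1)[:2]-DECK)@np.c_[Xr,Yr])
go((*rz(0,220),-7,99.3),(*rz(0,181),-7,99.3))
```

```text
[[258, 169], [258, 177], [254, 180], [278, 192], [259, 174], [271, 173], [282, 182], [282, 180], [265, 168]]
[276 192] [454.50361286 -88.81657813   1.        ] [-19.82360992 189.90133161]
[283 182] [498.37754478 -36.90946572   1.        ] [ 31.8620183  234.03596718]
t 15.75 p [457.2   8.3  -6.5] yaw 99.21 F [ 0.1 -0.3 -0.4] g 0.402 63.5
-> [-2.176, 0.052, 0.011, -0.033, -0.027, -0.015] dist 65
-> [-3.476, 0.054, 0.007, -0.033, -0.027, -0.015] dist 104
```

Call:
send_rows([
  [[-0.4, 0, 0, 0, 0, 0, 1], [-0.8, 0.02, 0, 0, 0, 0, 1], [-1.2, 0.03, 0, 0, 0, 0, 1], [-1.35, 0.03, 0, 0, 0, 0, 1], [-1.5, 0.04, 0, 0, 0, 0, 1], [-1.65, 0.04, 0, 0, 0, 0, 1], [-1.8, 0.05, 0, 0, 0, 0, 1], [-1.95, 0.05, 0, 0, 0, 0, 1], [-2.1, 0.05, 0, 0, 0, 0, 1], [-2.2, 0.05, 0, 0, 0, 0, 1], [-2.2, 0.05, 0, 0, 0, 0, 1]],
])

```text
t: 16.67
tool_pos: [469.1, -56.6, -6.8]
tcp_rot: [0.648, 0.762, -0.0, -0.002]
contact_force: [-1.3, 0.9, -0.4]
grip_width: 0.404
finger_force: 63.5
```

Run:
```python
from h import *
go((*rz(0,181),-7,99.3))
# riser check: front-left board corner in scene before/after
a=pickle.load(open('pics/c9.png.pkl','rb'))['image']; b=snap('scene','c10.png')['image']
d=np.abs(a.astype(int)-b).sum(2); r=[slice(195,240),slice(300,420)]
print('diff right/front part of riser',(d[195:245,290:410]>60).sum())
```

```text
t 16.67 p [469.1 -56.6  -6.8] yaw 99.27 F [-1.3  0.9 -0.4] g 0.404 63.5
-> [-1.278, 0.007, 0.003, -0.035, -0.033, -0.005] dist 38
diff right/front part of riser 15
```

Call:
send_rows([
  [[-0.1, 0, 0, 0, 0, 0, 1], [-0.2, 0, 0, 0, 0, 0, 1], [-0.3, 0, 0, 0, 0, 0, 1], [-0.4, 0, 0, 0, 0, 0, 1], [-0.5, 0, 0, 0, 0, 0, 1], [-0.5, 0, 0, 0, 0, 0, 1]],
])

```text
t: 17.22
tool_pos: [471.5, -71.3, -6.9]
tcp_rot: [0.648, 0.762, -0.0, -0.003]
contact_force: [-0.7, 3.4, -1.2]
grip_width: 0.403
finger_force: 63.5
```

Call:
send_rows([
  [[-0.1, 0, 0, 0, 0, 0, 1], [-0.2, 0, 0, 0, 0, 0, 1], [-0.3, 0, 0, 0, 0, 0, 1], [-0.4, 0, 0, 0, 0, 0, 1], [-0.4, 0, 0, 0, 0, 0, 1]],
])

```text
t: 17.63
tool_pos: [473.4, -83.2, -6.9]
tcp_rot: [0.648, 0.762, -0.0, -0.003]
contact_force: [-0.5, 2.7, -0.7]
grip_width: 0.403
finger_force: 63.4
```

Run:
```python
from h import *
go((*rz(0,181),-7,99.3))
a=pickle.load(open('pics/c9.png.pkl','rb'))['image']; b=snap('scene','c11.png')['image']
g=lambda i:cv2.cvtColor(i,cv2.COLOR_RGB2GRAY).astype(np.float32)
for n,(y0,y1,x0,x1) in dict(rightcorner=(200,240,310,350),tealbox=(178,210,335,395),leftend=(190,215,262,300)).items():
    print(n,cv2.phaseCorrelate(g(a)[y0:y1,x0:x1].copy(),g(b)[y0:y1,x0:x1].copy()))
```

```text
t 17.63 p [473.4 -83.2  -6.9] yaw 99.28 F [-0.5  2.7 -0.7] g 0.403 63.4
-> [-0.38, 0.009, 0.001, -0.037, -0.032, -0.003] dist 11
rightcorner ((0.5068305311132519, 0.32107273748493625), 0.9234775060415268)
tealbox ((0.600406196392484, -0.02210233494478686), 0.8362522535026073)
leftend ((0.27448912412030424, -1.276467650230808), 1.0840691883563995)
```

Call:
send_rows([
  [[-0.1, 0, 0, 0, 0, 0, 1], [-0.2, 0, 0, 0, 0, 0, 1], [-0.27, 0, 0, 0, 0, 0, 1], [-0.27, 0, 0, 0, 0, 0, 1], [-0.27, 0, 0, 0, 0, 0, 0.1], [-0.27, 0, 0, 0, 0, 0, -0.2], [-0.27, 0, 0, 0, 0, 0, -0.3], [-0.27, 0, 0, 0, 0, 0, -0.3], [-0.27, 0, 0, 0, 0, 0, -0.3], [-0.27, 0, -0.5, 0, 0, 0, -0.3], [-0.27, 0, -1.5, 0, 0, 0, -0.3], [-0.27, 0, -3, 0, 0, 0, -0.3], [-0.27, 0, -4.5, 0, 0, 0, -0.3]],
])

```text
t: 18.77
tool_pos: [474.7, -91.4, 122.7]
tcp_rot: [0.648, 0.762, -0.001, -0.003]
contact_force: [-0.4, -0.3, 0.6]
grip_width: 0.65
finger_force: 0.0
```

Run:
```python
from h import *
go((446,-283,150,99.3))
```

```text
t 18.77 p [474.7 -91.4 122.7] yaw 99.27 F [-0.4 -0.3  0.6] g 0.65 0.0
-> [-6.147, -1.977, -0.922, -0.046, -0.033, -0.004] dist 196
```

Call:
send_rows([
  [[-3, -1, -0.92, 0, 0, 0, -0.3], [-6.15, -1.98, -0.92, 0, 0, 0, -0.3], [-6.15, -1.98, -0.92, 0, 0, 0, -0.3], [-6.15, -1.98, -0.92, 0, 0, 0, -0.3], [-6.15, -1.98, -0.92, 0, 0, 0, -0.3], [-6.15, -1.98, -0.92, 0, 0, 0, -0.3], [-6.15, -1.98, -0.92, 0, 0, 0, -0.3], [-6.15, -1.98, -0.92, 0, 0, 0, -0.3]],
])

```text
t: 19.43
tool_pos: [446.5, -282.7, 148.6]
tcp_rot: [0.648, 0.762, -0.0, -0.002]
contact_force: [0.2, 0.6, -0.1]
grip_width: 0.648
finger_force: 0.0
```

```bash
cat > b.py <<'E'
from h import *
import sys
s=snap('wrist',sys.argv[1]);go()
for w in (-2,0,2):
  print(w,[(int(r[0]),int(r[1]),int(r[4]),int(r[5])) for r in vial(s,(446+w,-283,76,98.9)) if -14<=r[0]<=20])
E
python3 b.py w12.png
```

```text
t 19.48 p [ 446.7 -282.3  148.6] yaw 99.32 F [ 0.5 -0.2 -0.4] g 0.649 0.0
-2 [(-14, 315, 238, 65), (-13, 315, 238, 66), (-12, 315, 214, 63), (-11, 315, 175, 59), (-10, 315, 195, 80), (-9, 315, 238, 96), (-8, 315, 247, 101), (-7, 315, 246, 102), (-6, 315, 246, 105), (-5, 315, 246, 109), (-4, 315, 246, 112), (-3, 315, 244, 110), (-2, 315, 242, 94), (-1, 315, 242, 90), (0, 315, 241, 89), (1, 315, 238, 80), (2, 315, 237, 75), (3, 315, 237, 70), (4, 315, 238, 68), (5, 315, 231, 66), (6, 315, 193, 56), (7, 315, 152, 45), (8, 315, 177, 51), (9, 316, 214, 63), (10, 316, 221, 66), (11, 316, 229, 69), (12, 316, 235, 71), (13, 316, 237, 72), (14, 316, 237, 73), (15, 316, 237, 73), (16, 316, 237, 72), (17, 316, 237, 72), (18, 316, 237, 73), (19, 316, 238, 73), (20, 316, 238, 74)]
0 [(-14, 318, 238, 66), (-13, 318, 239, 66), (-12, 318, 213, 62), (-11, 318, 176, 59), (-10, 318, 175, 69), (-9, 318, 203, 84), (-8, 318, 248, 106), (-7, 318, 247, 108), (-6, 318, 247, 108), (-5, 318, 247, 109), (-4, 318, 246, 146), (-3, 318, 246, 156), (-2, 318, 245, 140), (-1, 318, 244, 94), (0, 318, 243, 90), (1, 318
[... 381 characters left out ...]
)]
2 [(-14, 321, 237, 58), (-13, 321, 238, 58), (-12, 321, 237, 57), (-11, 321, 215, 52), (-10, 321, 157, 48), (-9, 321, 180, 58), (-8, 321, 225, 74), (-7, 321, 244, 85), (-6, 321, 244, 85), (-5, 321, 244, 84), (-4, 321, 244, 84), (-3, 321, 244, 85), (-2, 321, 242, 82), (-1, 321, 241, 78), (0, 321, 238, 71), (1, 321, 237, 67), (2, 321, 236, 64), (3, 321, 236, 60), (4, 321, 237, 58), (5, 321, 238, 58), (6, 321, 234, 57), (7, 321, 162, 42), (8, 321, 151, 40), (9, 321, 177, 44), (10, 321, 219, 50), (11, 321, 223, 52), (12, 321, 229, 55), (13, 321, 237, 58), (14, 321, 237, 58), (15, 321, 237, 58), (16, 321, 237, 58), (17, 321, 237, 59), (18, 321, 237, 59), (19, 321, 236, 58), (20, 321, 237, 58)]
```

```bash
python3 -c "
from h import *
go((474.7,-91.4,60,99.3),(474.7,-91.4,-7,99.3))"
```

```text
t 19.48 p [ 446.7 -282.3  148.6] yaw 99.32 F [ 0.5 -0.2 -0.4] g 0.649 0.0
-> [6.12, 1.962, 2.967, -0.033, -0.03, 0.004] dist 212
-> [6.113, 1.97, 5.2, -0.033, -0.03, 0.004] dist 248
```

Call:
send_rows([
  [[6.12, 1.97, 0, 0, 0, 0, -0.3], [6.12, 1.97, 0, 0, 0, 0, -0.3], [6.12, 1.97, 0, 0, 0, 0, -0.3], [6.12, 1.97, 0, 0, 0, 0, -0.3], [6.12, 1.97, 0, 0, 0, 0, -0.3], [6.12, 1.97, 1, 0, 0, 0, -0.3], [6.12, 1.97, 2, 0, 0, 0, -0.3], [6.12, 1.97, 3, 0, 0, 0, -0.3], [6.12, 1.97, 4, 0, 0, 0, -0.3], [6.12, 1.97, 4.8, 0, 0, 0, -0.3], [6.12, 1.97, 5.15, 0, 0, 0, -0.3], [6.12, 1.97, 5.18, 0, 0, 0, -0.3], [6.12, 1.97, 5.18, 0, 0, 0, 1], [6.12, 1.97, 5.18, 0, 0, 0, 1], [6.12, 1.97, 5.18, 0, 0, 0, 1], [6.12, 1.97, 5.18, 0, 0, 0, 1], [6.12, 1.97, 5.18, 0, 0, 0, 1], [6.12, 1.97, 5.18, 0, 0, 0, 1], [6.12, 1.97, 5.18, 0, 0, 0, 1]],
], force=60)

```text
t: 21.07
tool_pos: [475.7, -92.1, -4.6]
tcp_rot: [0.648, 0.762, 0.0, -0.001]
contact_force: [-2.4, 4.4, 8.8]
grip_width: 0.403
finger_force: 61.0
```

Call:
send_rows([
  [[-0.08, 0, 0, 0, 0, 0, 1], [-0.16, 0, 0, 0, 0, 0, 1], [-0.24, 0, 0, 0, 0, 0, 1], [-0.32, 0, 0, 0, 0, 0, 1], [-0.4, 0, 0, 0, 0, 0, 1], [-0.43, 0, 0, 0, 0, 0, 1], [-0.43, 0, 0, 0, 0, 0, 1]],
])

```text
t: 21.65
tool_pos: [477.7, -104.3, -4.6]
tcp_rot: [0.648, 0.762, 0.001, -0.001]
contact_force: [-1.5, 10.6, 11.0]
grip_width: 0.4
finger_force: 61.2
```

Call:
send_rows([
  [[0, 0, 0, 0, 0, 0, 0.1], [0, 0, 0, 0, 0, 0, -0.2], [0, 0, 0, 0, 0, 0, -0.3], [0, 0, 0, 0, 0, 0, -0.3], [0, 0, 0, 0, 0, 0, -0.3], [0, 0, -1, 0, 0, 0, -0.3], [0, 0, -2, 0, 0, 0, -0.3], [0, 0, -3.5, 0, 0, 0, -0.3], [0, 0, -5.18, 0, 0, 0, -0.3], [0, 0, -5.18, 0, 0, 0, -0.3]],
])

```text
t: 22.48
tool_pos: [479.2, -105.9, 155.1]
tcp_rot: [0.648, 0.762, 0.001, 0.001]
contact_force: [-0.1, -0.2, 1.1]
grip_width: 0.647
finger_force: 0.0
```

```bash
python3 -c "
from h import *
go((446,-283,150,99.3))"
```

```text
t 22.48 p [ 479.2 -105.9  155.1] yaw 99.27 F [-0.1 -0.2  1.1] g 0.647 0.0
-> [-5.649, -2.045, 0.166, 0.036, 0.007, -0.004] dist 180
```

Call:
send_rows([
  [[-2.8, -1, 0, 0, 0, 0, -0.3], [-5.65, -2.05, 0, 0, 0, 0, -0.3], [-5.65, -2.05, 0, 0, 0, 0, -0.3], [-5.65, -2.05, 0, 0, 0, 0, -0.3], [-5.65, -2.05, 0, 0, 0, 0, -0.3], [-5.65, -2.05, 0, 0, 0, 0, -0.3], [-5.65, -2.05, 0, 0, 0, 0, -0.3], [-5.65, -2.05, 0, 0, 0, 0, -0.3]],
])

```text
t: 23.15
tool_pos: [444.2, -281.6, 148.7]
tcp_rot: [0.647, 0.762, -0.0, -0.002]
contact_force: [-0.4, 0.5, -1.0]
grip_width: 0.653
finger_force: 0.0
```

```bash
python3 b.py w13.png | cut -c1-700
```

```text
t 23.2 p [ 444.3 -281.4  148.8] yaw 99.34 F [-0.1  0.8  0.3] g 0.652 0.0
-2 [(-14, 318, 226, 63), (-13, 318, 189, 59), (-12, 318, 158, 53), (-11, 318, 197, 58), (-10, 318, 227, 72), (-9, 318, 238, 85), (-8, 318, 243, 95), (-7, 318, 246, 103), (-6, 318, 246, 103), (-5, 318, 246, 107), (-4, 318, 246, 118), (-3, 318, 246, 133), (-2, 318, 245, 120), (-1, 318, 244, 104), (0, 318, 242, 90), (1, 318, 241, 89), (2, 318, 240, 87), (3, 318, 240, 81), (4, 318, 202, 59), (5, 318, 159, 47), (6, 318, 146, 42), (7, 318, 210, 57), (8, 318, 220, 61), (9, 318, 221, 63), (10, 318, 232, 67), (11, 318, 237, 69), (12, 318, 238, 69), (13, 318, 238, 70), (14, 318, 238, 71), (15, 318, 238, 70), (16, 318, 237, 69), (17, 318, 237, 70), (18, 319, 238, 73), (19, 319, 238, 73), (20, 319, 237,
0 [(-14, 321, 238, 64), (-13, 321, 180, 56), (-12, 321, 150, 50), (-11, 321, 160, 53), (-10, 321, 202, 62), (-9, 321, 244, 90), (-8, 321, 246, 99), (-7, 321, 247, 105), (-6, 321, 247, 106), (-5, 321, 247, 118), (-4, 321, 247, 147), (-3, 321, 247, 185), (-2, 321, 246, 188), (-1, 321, 246, 148), (0, 321, 245, 111), (1, 321, 24
[... 372 characters left out ...]
7,
2 [(-14, 323, 237, 58), (-13, 323, 222, 56), (-12, 323, 180, 49), (-11, 323, 149, 41), (-10, 324, 183, 46), (-9, 324, 218, 56), (-8, 324, 233, 67), (-7, 324, 241, 80), (-6, 324, 243, 82), (-5, 324, 243, 82), (-4, 324, 243, 82), (-3, 324, 243, 83), (-2, 324, 243, 84), (-1, 324, 243, 84), (0, 324, 241, 77), (1, 324, 239, 73), (2, 324, 238, 70), (3, 324, 238, 64), (4, 324, 237, 59), (5, 324, 210, 52), (6, 324, 165, 42), (7, 324, 169, 42), (8, 324, 207, 49), (9, 324, 219, 52), (10, 324, 225, 53), (11, 324, 231, 55), (12, 324, 236, 57), (13, 324, 237, 57), (14, 324, 237, 58), (15, 324, 237, 58), (16, 324, 237, 59), (17, 324, 237, 58), (18, 324, 237, 58), (19, 324, 237, 59), (20, 324, 237, 59)]
```

```bash
python3 -c "
from plant import robot
print(robot.hand_in())"
```

```text
the job is handed in; nothing more can be done
None
```

The job is handed in at about 23 s of the 64 s allowed. The level lies along the riser's front strip and the wedge is under the short foot. The last wrist image put the bubble midway between the two lines, to about ±3 mrad. The result of the judging was not returned.

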